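# Change the bayonet filter cartridge of a bench fume extractor

### The arm

A 7-joint arm with a two-finger parallel gripper is mounted at the origin on a cart in front of the work surface, level with it; the furniture and walls round the work are solid. World frame = base frame: x ahead of the robot, y to its left, z up, the work surface at z = 0. Lengths are in m, angles in rad, forces in N, time in s.
With the tool pointing down it reaches from about 0.4 to 0.875 m from the base axis. Payload 19.3 kg.
Tool frame: the origin (TCP) lies at the centre of the arm's flange, where the gripper is bolted on; the fingertips stand 173 mm ahead of it and the grasp point (between the pads) lies 155 mm ahead of it; z points along the fingers, y is the line along which they close (so a half turn about z gives the same grasp; the last joint's range is limited). The gripper opens to 85 mm and grips with 20 to 120 N. Pads are 22 mm wide; open, the fingers measure 114 mm over their backs; the gripper's body (76 mm by 85 mm) begins 54 mm behind the grasp point. The pads swing forward as they close: fully open they stand 13 mm farther back than shut.
Start: joints at [-1.35, 0.521, -0.036, 1.599, 0.021, 1.021, -0.113], TCP at [0.179, 0.599, 0.405] pointing down, gripper open.
Joint ranges: [-2.91, 2.91], [-0.3, 2.13], [-1.5, 1.42], [0.17, 2.43], [-1.26, 4.41], [0.16, 1.93], [-2.52, 2.52]. Speed limits (rad/s): [1.89, 1.89, 2.39, 2.39, 3.01, 3.01, 3.01].

### API

Orientations are given as [roll, pitch, yaw] about the fixed x, y, z axes, in that order (R = Rz(yaw) Ry(pitch) Rx(roll)).
In Python, from workcell import bot, imaging, job gives the robot as it stands.
- The arm moves only by the tool carry_out, never from a script. Its argument "targets" is a list of rows, each a list of 3 entries, a list of its own where there are three numbers: the shift along the tool's x, y, z in units of 0.25 m (1.0 is 0.25 m), then the turn, a rotation vector about the tool's x, y, z in units of 180 degrees (1.0 is 180 degrees), then the opening, from 0 (shut) to 1 (fully open). In form: [[[tx, ty, tz], [wx, wy, wz], jaw], ...]. A call has 1 to 8 rows; each row shifts and turns the commanded pose from where the row before left it, along the tool's axes as they then stand; what a row does not reach is not made up. A row lasts 1/8 s, in which the tool goes at most 62.5 mm and 10.7 degrees, less where a joint would pass 70% of its speed; a pose out of reach is approached as far as the arm can. A call with a number of a shift or a turn outside -1 to 1 is refused whole. A call with a gripper value outside its range is refused whole. The fingers move at their own pace and stop on an object; "force" is the grip in N (left out, the last holds). Time passes only in rows, so rows that do not move let the fingers close. It gives the time, the measured TCP pose, the force and the opening at its end, in the units of the state.
- bot.observe(): the state, without advancing time (a new reading comes with each control period).
- imaging.grab_frame(name): name is "scene" or "top" or "wrist"; returns a dict with "pixels" (420x560x3 uint8, red, green, blue), "mtx" (3x3 intrinsics, pixels), "cam_to_world" (4x4, takes a point from camera to world coordinates); the wrist camera has in their place "mount" (4x4, takes a point from camera to tool coordinates, whose origin is the TCP and whose axes are the flange's). Camera axes: x right, y down, z forward; pixel columns grow to the right and rows downward; lengths in m; the calibration is good to about 2 mm. A picture is of the moment at which its call begins: read the wrist's pose just before it. There is no depth.
- job.job_done(): hands the job in, once; it reports no verdict.
The state is a dict: "clock": time; "qpos": joint angles; "qd": joint speeds; "joint_efforts": joint torques, N m; "position": TCP position; "tool_rot": TCP orientation; "force": force on the tool from outside, world axes, zero at the start; "moment": the same for the moment, N m; "grip_width": finger opening in m.
Only numpy, scipy, OpenCV 4.12 (cv2) and the standard library are available. Lean on these libraries where they do the work, as an engineer would, in place of code of your own. Each camera call takes 0.05 s, during which the arm holds its last target. There are 200 camera calls.

### The job

The filter cartridge in the bench fume extractor is spent. Draw back the safety catch that locks its handle, push the cartridge down against its spring and turn it anticlockwise to free it, lift it out and stand it upright in the shallow steel tray. Then fit the fresh cartridge that stands between the board rack and the board vice: push it down, turn it clockwise until it springs up home, and slide the catch fully back in, without knocking over or shoving anything else.

Things in the scene. Friction and masses are not known exactly. Their poses are not given: they have to be found in the camera images.
- filter_housing: fume extractor's filter housing, fixed: a round grey pot, foot 132 mm across, with an aluminium bayonet collar 124 mm across on top, a grey blower box 84 mm wide behind it (+x, to 108 mm from the axis) and the catch in front (-x). Origin on the pot's vertical axis at bench level, z up
- housing_mouth (a point): centre of the collar's round opening (86 mm across) on the pot's axis, at the collar's top, 86 mm above the bench; axes as the housing's. Two notches, opposite each other, let a cartridge's lugs pass; to lock, the lugs turn 60 degrees clockwise (from above) under the collar
- collar_notch (a point): middle of one notch, at the collar's top, 47.5 mm from the axis at 150 degrees (anticlockwise from the housing's x); the other is at 330 degrees. A lug has 5 degrees of play each way in it. Cartridges enter and leave with the handle bar along the line of the notches, either way round; a stop ends the anticlockwise turn 3 degrees past it
- filter_home (a point): where the centre of a cartridge locked home lies: on the axis, 75 mm above the bench. Its handle bar then lies along the housing's y, against a clockwise end stop (2 degrees of play); a ridge under the collar stops it from turning back until it is pushed down more than 3.5 mm; a solid stop ends the push at 5 mm. Let go, it springs up
- spring_plate (a joint): sprung plate that carries the cartridge, metres up from its height under a cartridge that is home (there about 0.0005): 0.006 with no cartridge or one resting unlocked with its lugs in the notches, about -0.005 pushed down to the solid stop. The spring pushes up with 8 N at 0 and 12 N at -0.005
- catch (a joint): safety catch: a flat steel bolt that slides level on the collar along the housing's -x; metres drawn out, 0 fully in (locked) to 0.024 fully out. Up to 0.014 its end stands between two ribs on the head of a cartridge that is home and stops it from turning; from 0.016 the cartridge is free. It stays where left; moving it takes about 3 N
- catch_tab (a point): centre of the catch's upright black thumb tab: 12 mm along the slide, 26 mm across it, 32 mm high, just outside the collar, 72 mm from the pot's axis with the catch fully in; its centre is 105 mm above the bench. Axes as the housing's: the tab moves along -x to open, +x to close
- spent_filter_centre (a point): centre (half-way up its 106 mm) of the spent cartridge, at first locked home. Pleated body 60 mm across; black head disc 80 mm across, 52 to 66 mm above the underside, with two lugs (100 mm over both); on it a grey bar handle 62 mm long (x), 14 thick (y), 66 to 106 mm up, and by the rim at +y and -y pairs of ribs, 77 mm up, from 27 mm off the axis. x along bar and lugs, z up. 0.25 kg
- fresh_filter_centre (a point): centre of the fresh cartridge, the same shape and axes as the spent one; it stands upright on the bench between the board rack and the board vice
- waste_tray: shallow square steel tray, fixed, 110 mm wide, wall 3 mm thick and 16 mm high, floor 3 mm above the bench; origin at its centre, on the bench
- needle_bottle: bystander: teal dropper bottle, 37 mm across, 111 mm tall; origin at its underside
- solder_reel: bystander: reel of solder wire, 73 x 58 x 40 mm, lying on its flange; origin at its underside
- wash_bottle: bystander: wash bottle with a bent spout, 60 mm across, 198 mm tall; origin at its underside
- tape_roll: bystander: roll of tape, 66 mm across, 19 mm high; origin at its underside

How it is judged:
On the way, in this order (a step that is already met when the one before it is completed fails the run):
1. the safety catch is drawn back, the spent cartridge still home (value of joint catch above 0.015 m and z of spent_filter_centre in the frame of filter_housing between 0.068 and 0.079 m), for 0.1 s.
2. the spent cartridge stands upright in the tray, let go (horizontal distance between spent_filter_centre and waste_tray below 0.033 m and z of spent_filter_centre in the frame of waste_tray between 0.05 and 0.062 m and angle between spent_filter_centre's own z axis and vertical below 0.1 rad and contact force between the fingers and spent_filter below 0.1 N), for 0.2 s.
3. the fresh cartridge is locked home in the housing, let go (z of fresh_filter_centre in the frame of filter_housing between 0.0738 and 0.0768 m and horizontal distance between fresh_filter_centre and filter_housing below 0.005 m and angle between the x axis of fresh_filter_centre and the y axis of filter_housing, either way round below 0.1 rad and angle between fresh_filter_centre's own z axis and vertical below 0.06 rad and contact force between the fingers and fresh_filter below 0.1 N), for 0.2 s.
At the end, for the whole second after the job is handed in: Spent cartridge upright (0.1 rad) in the tray, within 33 mm of its centre, at rest; fresh cartridge home: within 5 mm of the housing's axis, centre 73.8 to 76.8 mm above the bench, handle bar within 0.1 rad of the housing's y axis, upright; catch drawn less than 4 mm (horizontal distance between spent_filter_centre and waste_tray below 0.033 m and z of spent_filter_centre in the frame of waste_tray between 0.05 and 0.062 m and angle between spent_filter_centre's own z axis and vertical below 0.1 rad and z of fresh_filter_centre in the frame of filter_housing between 0.0738 and 0.0768 m and horizontal distance between fresh_filter_centre and filter_housing below 0.005 m and angle between the x axis of fresh_filter_centre and the y axis of filter_housing, either way round below 0.1 rad and angle between fresh_filter_centre's own z axis and vertical below 0.06 rad and value of joint catch below 0.004 m and linear speed of each of spent_filter, fresh_filter below 0.02 m/s); the robot touches nothing.
It fails at once if a cartridge is knocked over (angle between any of spent_filter_centre, fresh_filter_centre's own z axis and vertical above 0.7 rad).
It fails at once if a bystander (dropper bottle, solder reel, wash bottle, tape roll) is shoved more than 30 mm (distance of any of needle_bottle, solder_reel, wash_bottle, tape_roll from where it was at the start of the episode above 0.03 m).
It also fails if it takes over 72 s, if anything falls off the work surface, if the arm or the gripper's body presses on something with over 40 N, if the wrist force passes 120 N, or if a joint passes its speed limit or range.

## Working session

There is one attempt and no reset: what is moved stays moved. The work goes in short steps, Python scripts to look and compute and a tool call to move; the robot and the scene stay as the last step left them, time stands still between calls to the robot, and variables do not carry over. Pictures are saved under pics/ and viewed, on a budget of 10 in all, crops included, one or two more only if the job needs it, and the job is handed in when it is done.

Besides the shell and the picture viewer there is one more tool, called after "Emit:" in YAML: its name, and indented under it one key for each argument. carry_out: Moves the arm, as the interface text tells. Its arguments: {"type":"object","properties":{"targets":{"type":"array"},"force":{"type":"number"}},"required":["targets"]}

```bash
mkdir -p pics
cat > h.py <<'E'
import numpy as np, cv2
from workcell import bot, imaging, job
from scipy.spatial.transform import Rotation as R
def T():
    s=bot.observe(); M=np.eye(4); M[:3,:3]=R.from_euler('xyz',s['tool_rot']).as_matrix(); M[:3,3]=s['position']; return M
def grab(n,save=None):
    t=T(); f=imaging.grab_frame(n)
    f['c2w']=f['cam_to_world'] if n!='wrist' else t@f['mount']
    if save: cv2.imwrite('pics/'+save,f['pixels'][:,:,::-1])
    return f
def ray(f,uv,z):
    d=f['c2w'][:3,:3]@np.linalg.inv(f['mtx'])@np.array([uv[0],uv[1],1.]); o=f['c2w'][:3,3]
    return o+d*(z-o[2])/d[2]
def proj(f,p):
    q=np.linalg.inv(f['c2w'])@np.append(p,1); q=f['mtx']@q[:3]; return q[:2]/q[2]
E
python3 - <<'E'
from h import *
print(bot.observe())
for n in('top','scene','wrist'):
    f=grab(n,n+'0.png'); print(n,f['c2w'].round(3).tolist(),f['mtx'].tolist())
    if n=='wrist': print(f['mount'])
E
```

```text
{'clock': 0.0, 'qpos': array([-1.3501919 ,  0.52202036, -0.03632014,  1.60002234,  0.021218  ,
        1.02109682, -0.11285702]), 'qd': array([-0.00175847, -0.00189237, -0.0002205 , -0.0004168 , -0.00150282,
       -0.00088751,  0.0007077 ]), 'joint_efforts': array([-1.08908305e-03, -9.27113986e+01,  1.97943918e+00, -3.69945252e+01,
        1.78840093e-02,  8.01355432e-03,  1.96001167e-05]), 'position': array([0.17918801, 0.59860936, 0.40411661]), 'tool_rot': array([-3.14043579e+00,  1.02465397e-04,  2.85072467e+00]), 'force': array([-0.08450106, -0.05476217, -0.11347254]), 'moment': array([ 0.0470669 , -0.01623154, -0.02761931]), 'grip_width': 0.08509810736077139}
top [[0.008, -0.996, 0.088, 0.346], [-1.0, -0.008, -0.009, -0.094], [0.01, -0.088, -0.996, 1.793], [0.0, 0.0, 0.0, 1.0]] [[475.4077179229128, 0.0, 274.912456738989], [0.0, 475.4077179229128, 211.00581527212495], [0.0, 0.0, 1.0]]
scene [[0.865, -0.298, 0.403, -0.093], [-0.501, -0.489, 0.714, -1.149], [-0.016, -0.82, -0.573, 0.939], [0.0, 0.0, 0.0, 1.0]] [[437.1995678765234, 0.0, 276.8929272565892], [0.0, 437.1995678765234, 210.58592657378733], [0.0, 0.0, 1.0]]
wrist [[0.286, 0.914, 0.288, 0.105], [0.958, -0.273, -0.087, 0.621], [-0.001, 0.3, -0.954, 0.374], [0.0, 0.0, 0.0, 1.0]] [[355.1034398372713, 0.0, 282.15362927460677], [0.0, 355.1034398372713, 209.33288447063222], [0.0, 0.0, 1.0]]
[[ 7.80821030e-04 -9.53851547e-01 -3.00277564e-01  7.77229847e-02]
 [ 9.99999670e-01  6.78026232e-04  4.46534868e-04  2.68750051e-04]
 [-2.22331909e-04 -3.00277814e-01  9.53851763e-01  3.04825582e-02]
 [ 0.00000000e+00  0.00000000e+00  0.00000000e+00  1.00000000e+00]]
```

View pics/top0.png

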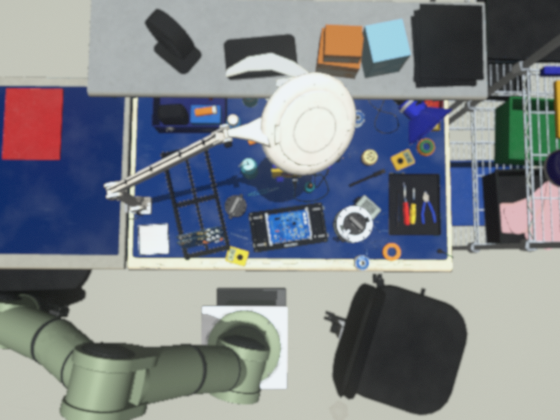

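View pics/scene0.png

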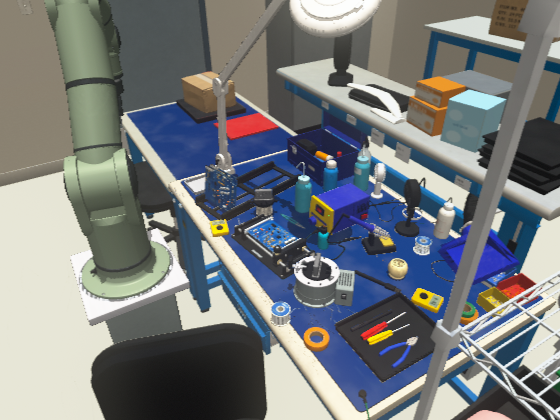

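Run:
```python
from h import *
f=grab('top')
im=f['pixels'][:,:,::-1]
c=im[180:275,125:410]; c=cv2.resize(c,None,fx=2.8,fy=2.8,interpolation=cv2.INTER_CUBIC)
g=grab('scene')['pixels'][:,:,::-1][145:355,185:345]; g=cv2.resize(g,None,fx=1.55,fy=1.55,interpolation=cv2.INTER_CUBIC)
W=np.zeros((c.shape[0]+g.shape[0],800,3),np.uint8); W[:c.shape[0],:c.shape[1]]=c[:,:800]; W[c.shape[0]:,:g.shape[1]]=g
cv2.imwrite('pics/c1.png',W); print(W.shape,c.shape)
for n,uv,z in[('base',(245,345),0),('house',(355,222),.09),('fresh',(236,205),.1),('tray',(153,238),0.0),('tape',(391,252),.02),('reel',(362,262),.04)]: print(n,ray(f,uv,z).round(3))
# triangulate lamp elbow: top(112,190) scene(218,85)
h=grab('scene')
def tri(a,b):
    o=[];d=[]
    for ff,uv in((f,a),(h,b)):
        v=ff['c2w'][:3,:3]@np.linalg.inv(ff['mtx'])@np.array([*uv,1.]); o.append(ff['c2w'][:3,3]); d.append(v)
    A=np.stack([d[0],-d[1]],1); s=np.linalg.lstsq(A,o[1]-o[0],rcond=None)[0]
    return o[0]+d[0]*s[0],o[1]+d[1]*s[1]
print(tri((110,190),(218,85)))
```

```text
(592, 800, 3) (266, 798, 3)
base [ 0.006 -0.004  0.   ]
house [ 0.459 -0.398  0.09 ]
fresh [0.515 0.03  0.1  ]
tray [0.398 0.347 0.   ]
tape [ 0.352 -0.544  0.02 ]
reel [ 0.315 -0.431  0.04 ]
(array([0.52878558, 0.38553962, 0.38127438]), array([0.52735104, 0.38612326, 0.38128637]))
```

View pics/c1.png

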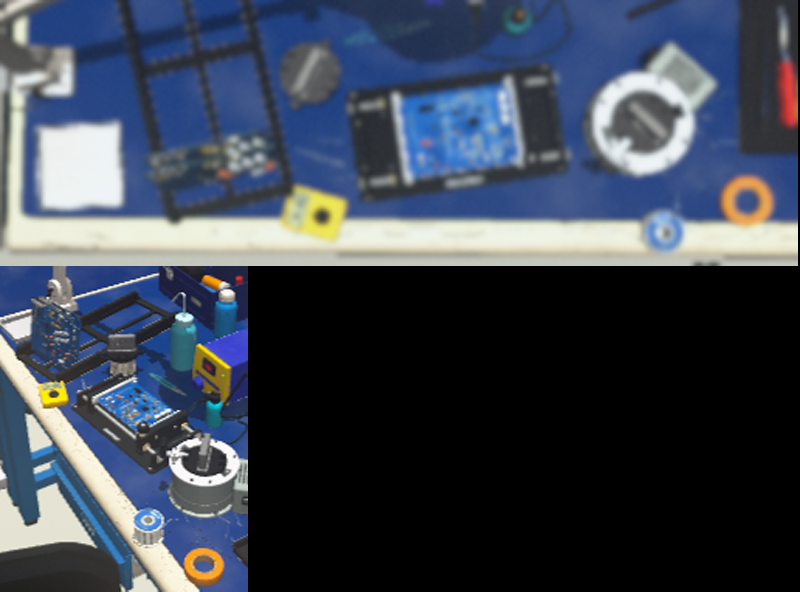

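```bash
cat >> h.py <<'E'
def plan(*wps):
    """wps: (x,y,z,yaw_deg or None, step m) TCP world poses, tool down; prints rows per leg"""
    M=T(); p=M[:3,3].copy(); s=bot.observe(); yaw=s['tool_rot'][2]
    Rc=M[:3,:3]
    for (x,y,z,yd,st) in wps:
        t=np.array([x,y,z]); Rt=R.from_euler('xyz',[np.pi,0,np.radians(yd)]).as_matrix() if yd is not None else Rc
        w=R.from_matrix(Rc.T@Rt).as_rotvec()
        n=int(max(np.ceil(np.linalg.norm(t-p)/st),np.ceil(np.degrees(np.linalg.norm(w))/9.5),1))
        # shift per row at mid-rotated axes
        rows=[];P=p;C=Rc
        for i in range(n):
            Rn=Rc@R.from_rotvec(w*(i+1)/n).as_matrix()
            rows.append((C.T@((t-p)/n)/.25).round(4).tolist()); C=Rn
        print(f'n={n} rot/row={(w/n/np.pi).round(4).tolist()}'); print(rows if np.linalg.norm(w)>.01 else rows[0])
        p=t;Rc=Rt
E
python3 - <<'E'
from h import *
plan((.36,.33,.42,132,.055))
E
```

```text
n=6 rot/row=[-0.0, 0.0, 0.029]
[[-0.1668, -0.1371, -0.0103], [-0.1786, -0.1213, -0.0103], [-0.1889, -0.1045, -0.0103], [-0.1976, -0.0869, -0.0103], [-0.2047, -0.0686, -0.0103], [-0.2101, -0.0496, -0.0103]]
```

Emit:
carry_out:
  targets:
    - [[-0.167,-0.137,-0.01],[0,0,0.029],0.5]
    - [[-0.179,-0.121,-0.01],[0,0,0.029],0.5]
    - [[-0.189,-0.104,-0.01],[0,0,0.029],0.5]
    - [[-0.198,-0.087,-0.01],[0,0,0.029],0.5]
    - [[-0.205,-0.069,-0.01],[0,0,0.029],0.5]
    - [[-0.21,-0.05,-0.01],[0,0,0.029],0.5]
    - [[0,0,0],[0,0,0],0.5]

```text
clock: 1.18
position: [0.3622, 0.3269, 0.4202]
tool_rot: [3.141, 0.001, 2.297]
force: [-0.3, 1.3, 0.5]
grip_width: 0.0428
```

Run:
```python
from h import *
import pickle
f=grab('wrist','tray.png'); pickle.dump(f,open('tray.pkl','wb')); s=bot.observe(); print(s['position'],s['tool_rot'])
hsv=cv2.cvtColor(f['pixels'],cv2.COLOR_RGB2HSV)
print(proj(f,(.398,.347,0)))
plan((.42,.12,.42,110,.055),(.44,.03,.42,93,.055))
```

```text
[0.36102059 0.32880385 0.41999379] [3.14108535e+00 5.52240748e-05 2.30130148e+00]
[317.85541786 178.21500824]
n=4 rot/row=[0.0, -0.0, 0.0304]
[[-0.1949, -0.0954, -0.0], [-0.2031, -0.0764, -0.0], [-0.2094, -0.0567, -0.0], [-0.2139, -0.0365, -0.0]]
n=2 rot/row=[0.0, -0.0, 0.0472]
[[-0.1828, -0.024, -0.0], [-0.1844, 0.0033, 0.0]]
```

Emit:
carry_out:
  targets:
    - [[-0.195,-0.095,0],[0,0,0.03],0.5]
    - [[-0.203,-0.076,0],[0,0,0.03],0.5]
    - [[-0.209,-0.057,0],[0,0,0.03],0.5]
    - [[-0.214,-0.036,0],[0,0,0.03],0.5]
    - [[-0.183,0.056,0],[0,0,0.047],0.5]
    - [[-0.184,0.083,0],[0,0,0.047],0.5]
    - [[0,0,0],[0,0,0],0.5]

```text
clock: 2.1
position: [0.4805, 0.0414, 0.4195]
tool_rot: [3.141, 0.001, 1.627]
force: [0.4, 0.4, -0.4]
grip_width: 0.0427
```

Run:
```python
from h import *
import pickle
f=grab('wrist','fresh.png'); pickle.dump(f,open('fresh.pkl','wb')); s=bot.observe(); print(s['position'],s['tool_rot'])
plan((.49,-.2,.42,65,.055),(.445,-.39,.42,48,.055))
a=cv2.imread('pics/tray.png');b=cv2.imread('pics/fresh.png')
cv2.imwrite('pics/tf.png',np.hstack([a[:, 80:480],b[:,80:480]]))
```

```text
[0.47968641 0.0429745  0.41936741] [-3.14110466e+00  4.95694506e-04  1.63154844e+00]
n=5 rot/row=[-0.0, 0.0, 0.0316]
[[-0.1945, -0.0036, -0.0004], [-0.1939, 0.0158, -0.0004], [-0.1914, 0.0349, -0.0005], [-0.187, 0.0538, -0.0005], [-0.1807, 0.072, -0.0005]]
n=4 rot/row=[-0.0, -0.0, 0.0236]
[[-0.1912, 0.0395, 0.0], [-0.1878, 0.0536, 0.0], [-0.1833, 0.0673, 0.0], [-0.1778, 0.0807, 0.0]]
```

View pics/tf.png

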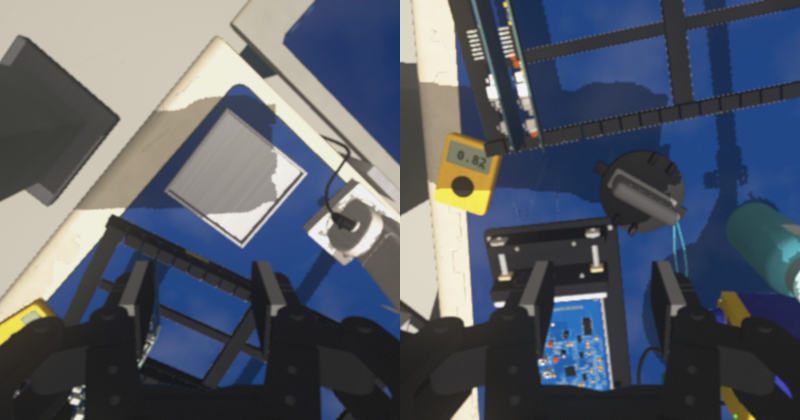

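Emit:
carry_out:
  targets:
    - [[-0.194,-0.004,0],[0,0,0.032],0.5]
    - [[-0.194,0.016,0],[0,0,0.032],0.5]
    - [[-0.191,0.035,0],[0,0,0.032],0.5]
    - [[-0.187,0.054,0],[0,0,0.032],0.5]
    - [[-0.181,0.072,0],[0,0,0.032],0.5]
    - [[-0.191,0.04,0],[0,0,0.024],0.5]
    - [[-0.188,0.054,0],[0,0,0.024],0.5]
    - [[-0.183,0.067,0],[0,0,0.024],0.5]

```text
clock: 3.15
position: [0.4552, -0.3418, 0.4195]
tool_rot: [-3.141, -0.001, 0.905]
force: [0.9, -0.6, -0.2]
grip_width: 0.043
```

Emit:
carry_out:
  targets:
    - [[-0.178,0.08,0.1],[0,0,0.022],0.4]
    - [[0,0,0.1],[0,0,0],0.4]
    - [[0,0,0],[0,0,0],0.4]

```text
clock: 3.52
position: [0.4434, -0.388, 0.3682]
tool_rot: [-3.138, -0.0, 0.836]
force: [-0.3, 0.2, 0.2]
grip_width: 0.0344
```

Run:
```python
from h import *
import pickle
f=grab('wrist','house.png'); pickle.dump(f,open('house.pkl','wb')); s=bot.observe(); print(s['position'],s['tool_rot'],s['qpos'].round(2))
```

```text
[ 0.44367045 -0.38815364  0.36948065] [-3.14005586e+00 -5.38351732e-04  8.36681732e-01] [ 0.19  0.59  0.64  1.76 -0.43  0.94  0.27]
```

View pics/house.png

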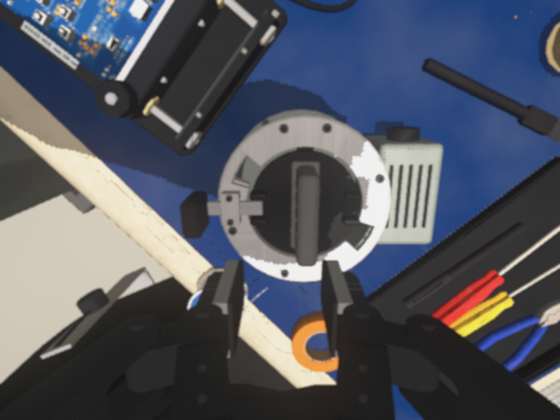

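```bash
python3 - <<'E'
from h import *
import pickle
f=pickle.load(open('house.pkl','rb'))
im=f['pixels'].astype(int); hsv=cv2.cvtColor(f['pixels'],cv2.COLOR_RGB2HSV)
# collar: non-blue mask edges sampled radially from centre, outermost transition to blue
c=np.array([304.5,197]); pts=[]
for a in np.radians(list(range(200,345,5))+list(range(20,60,5))+[110,120,130,135]):
    for r in range(100,60,-1):
        u=(c+r*np.array([np.cos(a),np.sin(a)])).round().astype(int)
        p=im[u[1],u[0]]
        if p.min()>75 and p.max()-p.min()<30: pts.append(ray(f,u+0.,.086)[:2]); break
pts=np.array(pts); 
for k in range(3):
    A=np.c_[2*pts,np.ones(len(pts))]; s=np.linalg.lstsq(A,(pts**2).sum(1),rcond=None)[0]
    r=np.sqrt(s[2]+s[0]**2+s[1]**2); e=np.linalg.norm(pts-s[:2],axis=1)-r; pts=pts[abs(e)<.003]
print('collar',s[:2],r,len(pts))
P=lambda u,v,z: ray(f,(u,v),z)
d=P(308,263,.128)-P(308,168,.128); print('bar',P(308,168,.128),P(308,263,.128),np.degrees(np.arctan2(d[1],d[0])))
d=P(358,237,.086)-P(247,172,.086); print('notch',(P(358,237,.086)+P(247,172,.086))/2,np.degrees(np.arctan2(d[1],d[0]))+30)
d=P(434,243,.086)-P(443,145,.086);print('box',np.degrees(np.arctan2(d[1],d[0]))+90)
print('tab',P(195,212,.121))
f=pickle.load(open('tray.pkl','rb')); t=[P(*u,.016) for u in((305,108),(385,175),(320,247),(245,190))]; print('tray',np.array(t).round(3).tolist(),np.mean(t,0), 'post',P(430,225,.05))
f=pickle.load(open('fresh.pkl','rb')); print('fresh disc',P(322,190,.066),'bar',P(294,172,.106),P(358,211,.106))
E
cat > /dev/null <<'E'
E
python3 -c "
import cv2
a=cv2.imread('pics/house.png')[100:290,170:450]; cv2.imwrite('pics/hz.png',cv2.resize(a,None,fx=2.8,fy=2.8,interpolation=cv2.INTER_CUBIC))"
```

```text
collar [ 0.45799677 -0.39745921] 0.06625348785512303 22
bar [ 0.47807996 -0.36995463  0.128     ] [ 0.43731027 -0.41721561  0.128     ] -130.7827036776157
notch [ 0.45445087 -0.39712729  0.086     ] -43.159800241352
box -39.5695534249796
tab [ 0.40502225 -0.34439421  0.121     ]
tray [[0.335, 0.393, 0.016], [0.446, 0.399, 0.016], [0.451, 0.292, 0.016], [0.344, 0.287, 0.016]] [0.39404655 0.34249943 0.016     ] post [0.5054153  0.39238166 0.05      ]
fresh disc [0.51762598 0.03783127 0.066     ] bar [0.48840838 0.06148263 0.106     ] [0.54412513 0.0314905  0.106     ]
```

View pics/hz.png

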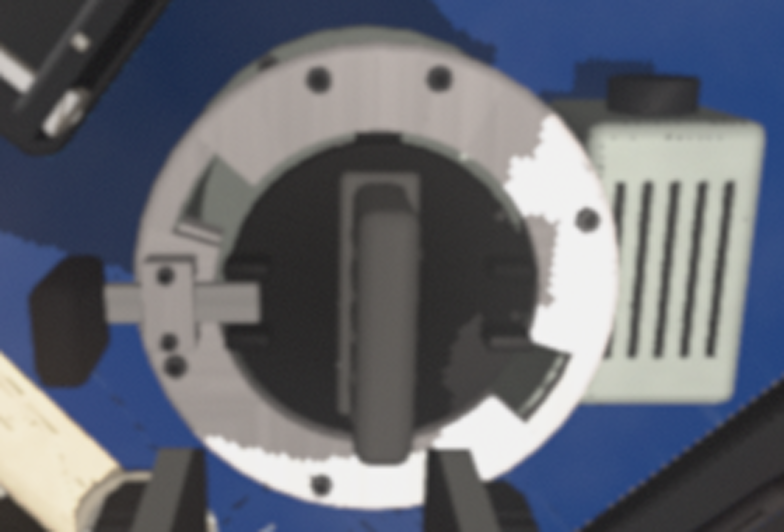

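Run:
```python
from h import *
import pickle
f=pickle.load(open('house.pkl','rb'))
Z=lambda u,v,z: ray(f,(u/2.8+170-.3,v/2.8+100-.3),z)
q=np.array([Z(u,v,.086)[:2] for u,v in((136,275),(618,275),(377,45),(377,508))])
print((q[0]+q[1])/2,(q[2]+q[3])/2,np.linalg.norm(q[0]-q[1]),np.linalg.norm(q[2]-q[3]))
b=[Z(385,187,.128),Z(385,463,.128)]; print(np.mean(b,0),np.linalg.norm(b[0]-b[1]))
d=Z(550,385,.086)-Z(210,200,.086); print('notch',(Z(550,385,.086)+Z(210,200,.086))/2,np.linalg.norm(d),np.degrees(np.arctan2(d[1],d[0]))+30)
d=Z(260,304,.09)-Z(108,304,.09);print('bolt yaw',np.degrees(np.arctan2(d[1],d[0])))
print('tab top',[Z(u,v,.121)[:2].round(4) for u,v in((32,320),(108,315),(75,257),(60,385))])
```

```text
[ 0.45834386 -0.39288371] [ 0.45510343 -0.39669818] 0.1265572327284478 0.12697385695500144
[ 0.45714128 -0.3934638   0.128     ] 0.06480235414373141
notch [ 0.45630364 -0.3984747   0.086     ] 0.10413343704672669 -41.30508581849807
bolt yaw -41.9714939896542
tab top [array([ 0.3974, -0.3394]), array([ 0.4113, -0.3502]), array([ 0.4156, -0.3356]), array([ 0.3905, -0.3547])]
```

Run:
```python
from h import *
plan((.4035,-.347,.335,48.7,.03),(.4035,-.347,.273,None,.03))
```

```text
n=3 rot/row=[-0.0002, -0.0001, -0.0014]
[[0.0048, -0.0765, 0.0461], [0.0052, -0.0765, 0.0461], [0.0055, -0.0765, 0.046]]
n=3 rot/row=[0.0, 0.0, 0.0]
[0.0, -0.0, 0.0827]
```

Emit:
carry_out:
  targets:
    - [[0.005,-0.077,0.046],[0,0,-0.0014],0.4]
    - [[0.005,-0.077,0.046],[0,0,-0.0014],0.4]
    - [[0.005,-0.077,0.046],[0,0,-0.0014],0.4]
    - [[0,0,0.083],[0,0,0],0.4]
    - [[0,0,0.083],[0,0,0],0.4]
    - [[0,0,0.083],[0,0,0],0.4]
    - [[0,0,0],[0,0,0],0.4]

```text
clock: 4.45
position: [0.4031, -0.3472, 0.2731]
tool_rot: [-3.141, -0.001, 0.849]
force: [0.8, -0.9, 0.5]
grip_width: 0.0344
```

Emit:
carry_out:
  targets:
    - [[0,0,0],[0,0,0],0]
    - [[0,0,0],[0,0,0],0]
    - [[0,0,0],[0,0,0],0]
    - [[0,0,0],[0,0,0],0]
  force: 20

```text
clock: 4.95
position: [0.4028, -0.348, 0.2742]
tool_rot: [3.14, -0.001, 0.848]
force: [-0.1, 4.1, 8.9]
grip_width: 0.0115
```

Run:
```python
from h import *
f=grab('wrist','tab.png'); s=bot.observe(); print(s['position'],s['tool_rot'],s['force'],s['grip_width'])
```

```text
[ 0.40278422 -0.34798301  0.27415524] [ 3.14024167e+00 -1.08568550e-03  8.47541494e-01] [-1.0090899   3.63066846  9.05082827] 0.011546575199512245
```

View pics/tab.png

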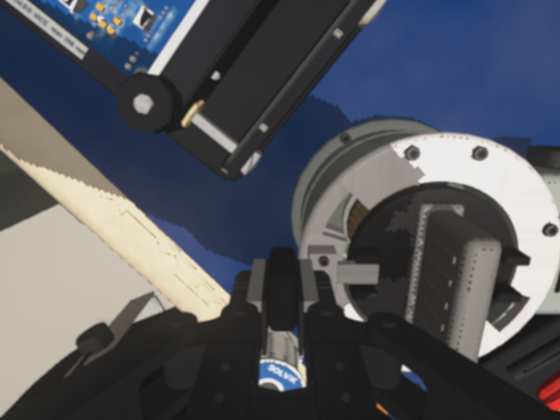

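Emit:
carry_out:
  targets:
    - [[0,0,-0.004],[0,0,0],0]
    - [[0,-0.022,-0.002],[0,0,0],0]
    - [[0,-0.022,0],[0,0,0],0]
    - [[0,-0.022,0],[0,0,0],0]
    - [[0,-0.022,0],[0,0,0],0]
    - [[0,0,0],[0,0,0],0]
    - [[0,0,0],[0,0,0],0]

```text
clock: 5.88
position: [0.3855, -0.3327, 0.2744]
tool_rot: [-3.14, -0.001, 0.848]
force: [1.0, 5.7, -5.9]
grip_width: 0.0114
```

Run:
```python
from h import *
s=bot.observe(); print(s['position'],s['tool_rot'],s['force'],s['grip_width'])
ex=np.array([.751,-.660]); print('moved',-(s['position'][:2]-[.40278,-.34798])@ex, 'tab r', -(s['position'][:2]-[.457,-.395])@ex)
```

```text
[ 0.38551731 -0.33269077  0.27441689] [-3.14002924e+00 -8.22698471e-04  8.47571675e-01] [ 1.02731354  5.71263419 -5.89129668] 0.011416062519513385
moved 0.0230551653038808 tab r 0.0948075853038808
```

Emit:
carry_out:
  targets:
    - [[0,0,0],[0,0,0],0.4]
    - [[0,0,0],[0,0,0],0.4]
    - [[0,0,-0.1],[0,0,0],0.4]
    - [[0,0,-0.14],[0,0,0],0.4]
    - [[0,0.1,0],[0,0,0],0.35]
    - [[0,0.1,0],[0,0,0],0.35]
    - [[0,0.1,0],[0,0,0],0.35]
    - [[0,0.08,0],[0,0,0],0.35]

```text
clock: 6.88
position: [0.4574, -0.3972, 0.3346]
tool_rot: [3.141, 0.0, 0.847]
force: [-0.9, 0.1, -0.2]
grip_width: 0.0296
```

Run:
```python
from h import *
s=bot.observe(); print(s['position'],s['tool_rot'],s['force'],s['grip_width'],s['qpos'].round(2))
plan((.457,-.3945,.320,48.7,.03),(.457,-.3945,.271,None,.03))
```

```text
[ 0.45744939 -0.39720907  0.33459488] [3.14118051e+00 3.57963608e-04 8.46893252e-01] [-0.92747494  0.08627205 -0.22975503] 0.029649337434712614 [ 0.22  0.66  0.61  1.74 -0.47  0.89  0.3 ]
n=1 rot/row=[0.0001, 0.0001, -0.001]
[0.0069, -0.0085, 0.0584]
n=2 rot/row=[0.0, 0.0, 0.0]
[0.0, -0.0, 0.098]
```

Emit:
carry_out:
  targets:
    - [[0.007,-0.008,0.058],[0,0,-0.001],0.35]
    - [[0,0,0.098],[0,0,0],0.35]
    - [[0,0,0.098],[0,0,0],0.35]
    - [[0,0,0],[0,0,0],0.35]
    - [[0,0,0],[0,0,0],0]
    - [[0,0,0],[0,0,0],0]
    - [[0,0,0],[0,0,0],0]
    - [[0,0,0],[0,0,0],0]
  force: 70

```text
clock: 7.88
position: [0.4567, -0.394, 0.2715]
tool_rot: [3.141, -0.0, 0.85]
force: [-1.0, -0.8, 3.8]
grip_width: 0.0129
```

Emit:
carry_out:
  targets:
    - [[0,0,0.008],[0,0,0],0]
    - [[0,0,0.008],[0,0,0],0]
    - [[0,0,0.006],[0,0,0],0]
    - [[0,0,0.004],[0,0,0],0]
    - [[0,0,0],[0,0,0],0]

```text
clock: 8.5
position: [0.4569, -0.3944, 0.2662]
tool_rot: [3.139, -0.001, 0.85]
force: [-5.0, 3.3, 33.1]
grip_width: 0.0127
```

Run:
```python
from h import *
s=bot.observe(); print(s['position'],s['tool_rot'],s['force'],s['moment'],s['grip_width'],s['qpos'].round(2))
```

```text
[ 0.456864   -0.39444602  0.26623871] [ 3.13917340e+00 -7.48491021e-04  8.49792956e-01] [-4.96385015  3.32920622 33.1116258 ] [ 1.07707385  1.21735747 -0.10069568] 0.012693731737088846 [ 0.26  0.74  0.54  1.79 -0.53  0.76  0.35]
```

Emit:
carry_out:
  targets:
    - [[0,0,0],[0,0,-0.048],0]
    - [[0,0,0],[0,0,-0.048],0]
    - [[0,0,0],[0,0,-0.048],0]
    - [[0,0,0],[0,0,-0.048],0]
    - [[0,0,0],[0,0,-0.048],0]
    - [[0,0,0],[0,0,-0.048],0]
    - [[0,0,0],[0,0,-0.048],0]
    - [[0,0,0],[0,0,0],0]

```text
clock: 9.5
position: [0.4565, -0.395, 0.2663]
tool_rot: [3.14, 0.003, 1.907]
force: [-4.5, -0.8, 27.6]
grip_width: 0.0128
```

Run:
```python
from h import *
s=bot.observe(); print(s['position'],s['tool_rot'],np.degrees(s['tool_rot'][2]),s['force'],s['moment'],s['grip_width'],s['qpos'].round(2))
```

```text
[ 0.45653078 -0.39502721  0.26625061] [3.14000864e+00 2.71541359e-03 1.90703691e+00] 109.26516624370981 [-4.48672968 -0.82587722 27.61242611] [-0.11684982  1.41123724  0.14209857] 0.012843670982292598 [ 0.44  0.68  0.26  1.78 -0.25  0.71  1.17]
```

Emit:
carry_out:
  targets:
    - [[0,0,-0.04],[0,0,0],0]
    - [[0,0,-0.05],[0,0,0],0]
    - [[0,0,-0.06],[0,0,0],0]
    - [[0,0,-0.1],[0,0,0],0]
    - [[0,0,-0.15],[0,0,0],0]
    - [[0,0,-0.2],[0,0,0],0]
    - [[0,0,-0.2],[0,0,0],0]
    - [[0,0,0],[0,0,0],0]

```text
clock: 10.5
position: [0.4567, -0.3941, 0.4684]
tool_rot: [3.138, 0.005, 1.906]
force: [0.7, -0.3, -3.6]
grip_width: 0.0127
```

Run:
```python
from h import *
s=bot.observe(); print(s['position'],s['tool_rot'],s['force'],s['grip_width'],s['qpos'].round(2))
grab('wrist','lift.png')
plan((.49,-.18,.46,140,.05),(.45,.08,.46,165,.05),(.39,.335,.46,190,.05))
```

```text
[ 0.45668642 -0.39406075  0.46843953] [3.13796951 0.00450161 1.90579849] [ 0.72408282 -0.32907491 -3.56379394] 0.012681612643455758 [ 0.37  0.44  0.35  1.6  -0.16  1.12  1.1 ]
n=5 rot/row=[0.0001, 0.0001, -0.0342]
[[0.1526, 0.0815, 0.0046], [0.143, 0.0974, 0.0047], [0.1317, 0.1122, 0.0047], [0.1189, 0.1256, 0.0047], [0.1047, 0.1377, 0.0047]]
n=6 rot/row=[0.0, 0.0, -0.0231]
[[0.1318, 0.1156, 0.0], [0.1231, 0.1249, 0.0], [0.1137, 0.1335, 0.0], [0.1037, 0.1414, 0.0], [0.0931, 0.1486, 0.0], [0.0821, 0.155, 0.0]]
n=6 rot/row=[-0.0, 0.0, -0.0231]
[[0.0826, 0.1539, 0.0], [0.0712, 0.1595, 0.0], [0.0595, 0.1642, 0.0], [0.0474, 0.1681, 0.0], [0.035, 0.1711, 0.0], [0.0225, 0.1732, 0.0]]
```

View pics/lift.png

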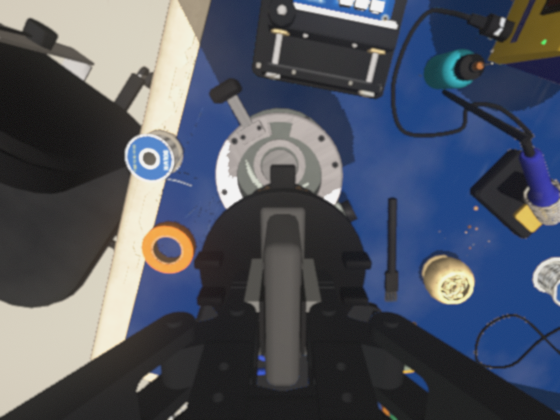

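Emit:
carry_out:
  targets:
    - [[0.153,0.081,0.004],[0,0,-0.034],0]
    - [[0.143,0.097,0.004],[0,0,-0.034],0]
    - [[0.132,0.112,0.004],[0,0,-0.034],0]
    - [[0.119,0.126,0.004],[0,0,-0.034],0]
    - [[0.105,0.138,0.004],[0,0,-0.034],0]
    - [[0.132,0.116,0],[0,0,-0.023],0]
    - [[0.123,0.125,0],[0,0,-0.023],0]
    - [[0.114,0.133,0],[0,0,-0.023],0]

```text
clock: 11.55
position: [0.4699, -0.0484, 0.4583]
tool_rot: [-3.141, -0.002, 2.659]
force: [1.3, -0.3, -3.3]
grip_width: 0.013
```

Emit:
carry_out:
  targets:
    - [[0.104,0.141,0],[0,0,-0.023],0]
    - [[0.093,0.149,0],[0,0,-0.023],0]
    - [[0.082,0.155,0],[0,0,-0.023],0]
    - [[0.083,0.154,0],[0,0,-0.023],0]
    - [[0.071,0.159,0],[0,0,-0.023],0]
    - [[0.06,0.164,0],[0,0,-0.023],0]
    - [[0.047,0.168,0],[0,0,-0.023],0]

```text
clock: 12.42
position: [0.4116, 0.2516, 0.4583]
tool_rot: [-3.14, -0.002, -3.118]
force: [0.7, -0.2, -3.4]
grip_width: 0.0128
```

Run:
```python
from h import *
s=bot.observe(); print(s['position'],s['tool_rot'],s['force'],s['grip_width'],s['qpos'].round(2))
plan((.392,.342,.45,180,.05),(.392,.342,.28,None,.04))
```

```text
[0.41155453 0.25155499 0.45826683] [-3.14048330e+00 -1.98913433e-03 -3.11806163e+00] [ 0.70595774 -0.24134087 -3.44217182] 0.012754082943347626 [-0.49  0.24 -0.21  1.89  0.06  1.02  0.86]
n=2 rot/row=[-0.0002, -0.0003, 0.0037]
[[0.0348, 0.1818, 0.0164], [0.037, 0.1813, 0.0165]]
n=5 rot/row=[0.0, 0.0, 0.0]
[0.0, -0.0, 0.136]
```

Emit:
carry_out:
  targets:
    - [[0.035,0.182,0],[0,0,0.002],0]
    - [[0.037,0.181,0],[0,0,0.002],0]
    - [[0,0,0.15],[0,0,0],0]
    - [[0,0,0.15],[0,0,0],0]
    - [[0,0,0.15],[0,0,0],0]
    - [[0,0,0.15],[0,0,0],0]
    - [[0,0,0.1],[0,0,0],0]
    - [[0,0,0],[0,0,0],0]

```text
clock: 13.42
position: [0.392, 0.3402, 0.2822]
tool_rot: [-3.138, -0.004, -3.133]
force: [0.1, 0.8, -2.7]
grip_width: 0.0133
```

Run:
```python
from h import *
s=bot.observe(); print(s['position'],s['tool_rot'],s['force'],s['grip_width'],s['qpos'].round(2))
grab('wrist','place.png')
```

```text
[0.39195687 0.3401745  0.28224726] [-3.13826885 -0.00395511 -3.13287281] [ 0.05740437  0.78699567 -2.7290529 ] 0.013295605222202833 [-0.67  0.54 -0.22  1.97  0.18  0.66  0.58]
```

View pics/place.png

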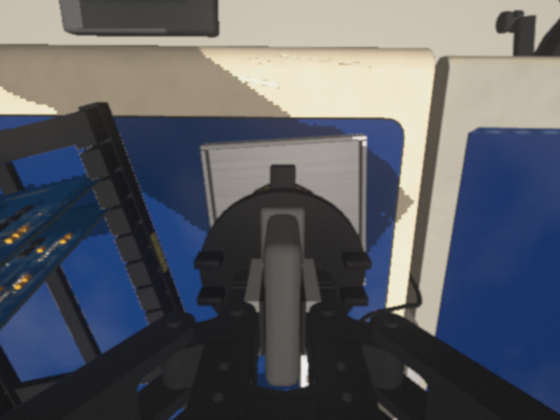

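Run:
```python
from h import *
f=grab('wrist')
a,b=ray(f,(203,147),.016),ray(f,(365,138),.016); d=(b-a)/np.linalg.norm(b-a); n=np.array([-d[1],d[0],0]); n*=np.sign(n[0])
print(a,b,np.linalg.norm(b-a),(a+b)/2+n*.055)
```

```text
[0.34607975 0.28771093 0.016     ] [0.33917017 0.394798   0.016     ] 0.10730975685295907 [0.39751083 0.34479587 0.016     ]
```

Emit:
carry_out:
  targets:
    - [[0,0.004,0.05],[0,0,0],0]
    - [[0,0.004,0.036],[0,0,0],0]
    - [[0,0,0.016],[0,0,0],0]
    - [[0,0,0.012],[0,0,0],0]
    - [[0,0,0],[0,0,0],0]

```text
clock: 14.15
position: [0.3928, 0.3428, 0.2559]
tool_rot: [-3.141, -0.0, -3.133]
force: [0.5, -1.0, -3.1]
grip_width: 0.0128
```

Emit:
carry_out:
  targets:
    - [[0,0,0.006],[0,0,0],0]
    - [[0,0,0.006],[0,0,0],0]
    - [[0,0,0.004],[0,0,0],0]
    - [[0,0,0],[0,0,0],0]

```text
clock: 14.65
position: [0.3929, 0.3429, 0.2526]
tool_rot: [3.141, 0.001, -3.133]
force: [-2.7, -2.1, 11.4]
grip_width: 0.0127
```

Contact. Release, rise and head to the fresh cartridge.

Emit:
carry_out:
  targets:
    - [[0,0,-0.003],[0,0,0],0]
    - [[0,0,0],[0,0,0],0.25]
    - [[0,0,0],[0,0,0],0.35]
    - [[0,0,0],[0,0,0],0.35]
    - [[0,0,-0.08],[0,0,0],0.35]
    - [[0,0,-0.16],[0,0,0],0.4]
    - [[0,0,-0.2],[0,0,0],0.4]
    - [[0,0,-0.2],[0,0,0],0.4]

```text
clock: 15.65
position: [0.3927, 0.3426, 0.4143]
tool_rot: [-3.142, -0.0, -3.133]
force: [-0.2, 1.0, 0.2]
grip_width: 0.0342
```

Run:
```python
from h import *
import pickle
s=bot.observe(); print(s['position'],s['tool_rot'],s['force'],s['grip_width'],s['qpos'].round(2))
f=grab('wrist','rel.png')
print(proj(f,(.393,.343,.109)))
# crude: fresh bar direction at .106 from earlier view, automated: bar gray pixels
g=pickle.load(open('fresh.pkl','rb')); c=g['pixels'][145:240,270:380]
cv2.imwrite('pics/fz.png',np.hstack([cv2.resize(c[:,:,::-1],(440,380),interpolation=cv2.INTER_CUBIC),cv2.resize(f['pixels'][130:320,190:370,::-1],(360,380))]))
plan((.43,.19,.44,160,.05),(.47,.043,.40,125,.05))
```

```text
[0.39266793 0.34262249 0.41430446] [-3.14158139e+00 -1.92515421e-04 -3.13329525e+00] [-0.20774419  1.00282806  0.22929166] 0.03417612425940619 [-0.63  0.35 -0.25  1.85  0.11  0.95  0.64]
[281.81128559 199.20478525]
n=4 rot/row=[0.0005, 0.0003, 0.0284]
[[-0.0356, -0.1536, -0.0202], [-0.0491, -0.1499, -0.0201], [-0.0623, -0.1449, -0.0199], [-0.0749, -0.1388, -0.0198]]
n=4 rot/row=[-0.0, -0.0, 0.0486]
[[-0.0879, -0.1245, 0.04], [-0.1058, -0.1096, 0.04], [-0.1212, -0.0923, 0.04], [-0.1338, -0.0728, 0.04]]
```

View pics/fz.png

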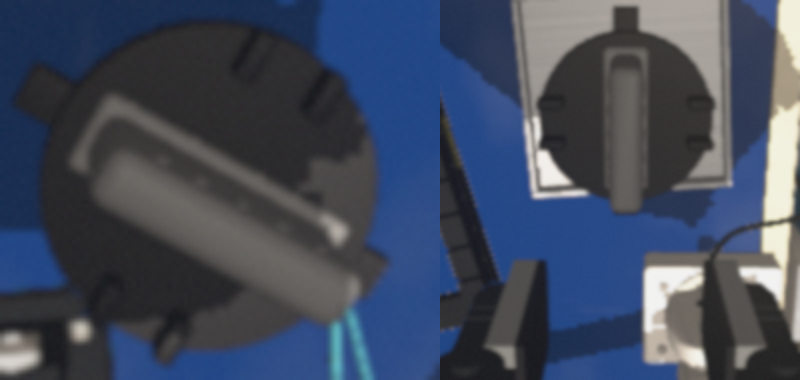

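Run:
```python
from h import *
import pickle
g=pickle.load(open('fresh.pkl','rb'))
Z=lambda u,v,z: ray(g,(u/4+270-.4,v/4+145-.4),z)
for n,p,q,z in(('bar',(108,175),(338,300),.106),('lug',(42,88),(375,270),.066)):
    a,b=Z(*p,z),Z(*q,z); d=b-a; print(n,(a+b)/2,np.linalg.norm(d),np.degrees(np.arctan2(d[1],d[0])))
```

```text
bar [0.51661128 0.03587301 0.106     ] 0.05587055323209711 -25.77693327087598
lug [0.51812912 0.03804974 0.066     ] 0.09087882917697096 -25.644978454159812
```

Emit:
carry_out:
  targets:
    - [[-0.036,-0.154,-0.02],[0,0,0.028],0.5]
    - [[-0.049,-0.15,-0.02],[0,0,0.028],0.5]
    - [[-0.062,-0.145,-0.02],[0,0,0.028],0.5]
    - [[-0.075,-0.139,-0.02],[0,0,0.028],0.5]
    - [[-0.088,-0.125,0.04],[0,0,0.05],0.5]
    - [[-0.106,-0.11,0.04],[0,0,0.05],0.5]
    - [[-0.121,-0.092,0.04],[0,0,0.05],0.5]
    - [[-0.134,-0.073,0.04],[0,0,0.05],0.5]

```text
clock: 16.7
position: [0.4699, 0.0408, 0.3925]
tool_rot: [3.141, 0.0, 2.165]
force: [0.4, 0.9, 0.5]
grip_width: 0.0426
```

Run:
```python
from h import *
import pickle
g=pickle.load(open('fresh.pkl','rb'))
for z in(.05,.12):print('board corner',ray(g,(215,135),z),ray(g,(180,150),z))
s=bot.observe(); print(s['position'],s['tool_rot'],s['qpos'].round(2))
plan((.517,.037,.335,154.3,.04),(.517,.037,.252,None,.03))
```

```text
board corner [0.41457045 0.08113033 0.05      ] [0.38136391 0.0651738  0.05      ]
board corner [0.42711804 0.0888488  0.12      ] [0.40076886 0.0761874  0.12      ]
[0.46993987 0.04084815 0.39249037] [3.14122617e+00 2.12885665e-04 2.16459588e+00] [-0.26  0.3   0.06  2.01 -0.02  0.84  0.41]
n=4 rot/row=[0.0, 0.0, -0.0421]
[[-0.0295, 0.0368, 0.0575], [-0.0341, 0.0326, 0.0575], [-0.0381, 0.0279, 0.0575], [-0.0415, 0.0226, 0.0575]]
n=3 rot/row=[0.0, 0.0, 0.0]
[0.0, -0.0, 0.1107]
```

Emit:
carry_out:
  targets:
    - [[-0.03,0.037,0.057],[0,0,-0.042],0.5]
    - [[-0.034,0.033,0.057],[0,0,-0.042],0.5]
    - [[-0.038,0.028,0.057],[0,0,-0.042],0.45]
    - [[-0.042,0.023,0.057],[0,0,-0.042],0.4]
    - [[0,0,0],[0,0,0],0.4]

```text
clock: 17.32
position: [0.5172, 0.0382, 0.3348]
tool_rot: [-3.141, -0.001, 2.696]
force: [-0.2, -0.7, 0.0]
grip_width: 0.0341
```

Run:
```python
from h import *
s=bot.observe(); print(s['position'],s['tool_rot'],s['qpos'].round(2))
f=grab('wrist','fh.png'); print(proj(f,(.517,.037,.106)))
cv2.imwrite('pics/fhz.png',cv2.resize(f['pixels'][100:320,160:400,::-1],None,fx=2.5,fy=2.5))
```

```text
[0.51724951 0.03822345 0.33481858] [-3.14081141e+00 -1.43314483e-03  2.69629447e+00] [-0.15  0.45 -0.05  1.94  0.03  0.75  0.9 ]
[280.05672523 234.73580419]
```

View pics/fhz.png

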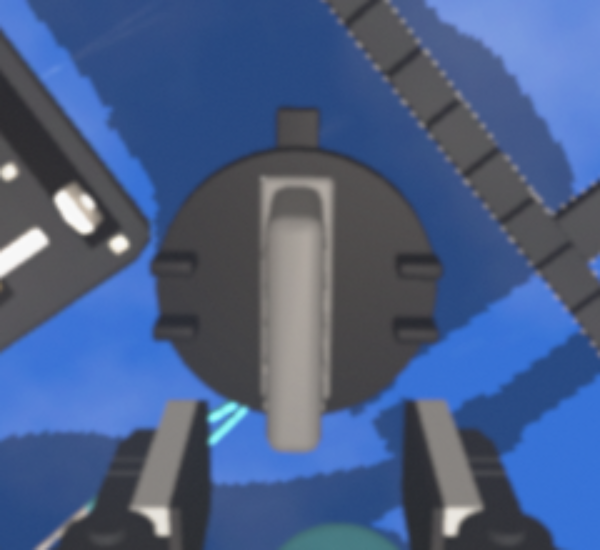

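Emit:
carry_out:
  targets:
    - [[0,0,0.11],[0,0,0],0.35]
    - [[0,0,0.11],[0,0,0],0.35]
    - [[0,0,0.11],[0,0,0],0.35]
    - [[0,0,0.006],[0,0,0],0.35]
    - [[0,0,0],[0,0,0],0]
    - [[0,0,0],[0,0,0],0]
    - [[0,0,0],[0,0,0],0]
    - [[0,0,0],[0,0,0],0]
  force: 70

```text
clock: 18.38
position: [0.5173, 0.0384, 0.2523]
tool_rot: [3.141, 0.001, 2.697]
force: [-2.6, -1.9, 7.7]
grip_width: 0.0131
```

Emit:
carry_out:
  targets:
    - [[0,0,-0.04],[0,0,0],0]
    - [[0,0,-0.15],[0,0,0],0]
    - [[0,0,-0.22],[0,0,0],0]
    - [[0,0,-0.22],[0,0,0],0]
    - [[0,0,-0.2],[0,0,0],0]
    - [[0,0,0],[0,0,0],0]

```text
clock: 19.12
position: [0.5173, 0.0384, 0.4632]
tool_rot: [3.138, 0.005, 2.697]
force: [0.6, 0.5, -2.2]
grip_width: 0.0124
```

Run:
```python
from h import *
s=bot.observe(); print(s['position'],s['tool_rot'],s['force'],s['grip_width'],s['qpos'].round(2))
plan((.51,-.18,.46,130,.05),(.457,-.3948,.45,108.7,.05))
```

```text
[0.51733859 0.03840951 0.46315154] [3.13792742 0.00523453 2.69710181] [ 0.6034677   0.49184326 -2.2433907 ] 0.012440536022388897 [-0.15  0.29 -0.05  1.81  0.02  1.04  0.92]
n=5 rot/row=[0.0003, 0.0003, 0.0273]
[[-0.0698, -0.1603, 0.0023], [-0.0833, -0.1537, 0.0024], [-0.0961, -0.146, 0.0024], [-0.1083, -0.1373, 0.0025], [-0.1196, -0.1275, 0.0025]]
n=5 rot/row=[-0.0, -0.0, 0.0237]
[[-0.1044, -0.1429, 0.008], [-0.1147, -0.1348, 0.008], [-0.1244, -0.1259, 0.008], [-0.1334, -0.1163, 0.008], [-0.1417, -0.1061, 0.008]]
```

Emit:
carry_out:
  targets:
    - [[-0.07,-0.16,0.002],[0,0,0.027],0]
    - [[-0.083,-0.154,0.002],[0,0,0.027],0]
    - [[-0.096,-0.146,0.002],[0,0,0.027],0]
    - [[-0.108,-0.137,0.002],[0,0,0.027],0]
    - [[-0.12,-0.127,0.002],[0,0,0.027],0]
    - [[-0.104,-0.143,0.008],[0,0,0.024],0]
    - [[-0.115,-0.135,0.008],[0,0,0.024],0]
    - [[-0.124,-0.126,0.008],[0,0,0.024],0]

```text
clock: 20.12
position: [0.4781, -0.3099, 0.4498]
tool_rot: [-3.141, -0.001, 2.045]
force: [1.3, -0.0, -1.3]
grip_width: 0.0129
```

Emit:
carry_out:
  targets:
    - [[-0.133,-0.116,0.008],[0,0,0.024],0]
    - [[-0.142,-0.106,0.008],[0,0,0.024],0]
    - [[0,0,0.1],[0,0,0],0]
    - [[0,0,0],[0,0,0],0]
    - [[0,0,0],[0,0,0],0]

```text
clock: 20.75
position: [0.4581, -0.3942, 0.4221]
tool_rot: [3.142, -0.0, 1.897]
force: [-0.3, 0.2, -1.5]
grip_width: 0.0125
```

Run:
```python
from h import *
s=bot.observe(); print(s['position'],s['tool_rot'],np.degrees(s['tool_rot'][2]),s['force'],s['grip_width'],s['qpos'].round(2))
f=grab('wrist','over.png')
a=cv2.cvtColor(cv2.imread('pics/lift.png'),cv2.COLOR_BGR2GRAY); b=cv2.cvtColor(cv2.imread('pics/over.png'),cv2.COLOR_BGR2GRAY)
t=a[196:300,258:308]
r=cv2.matchTemplate(b[150:360,230:340],t,cv2.TM_CCOEFF_NORMED); _,v,_,l=cv2.minMaxLoc(r); print('match',v,l[0]+230-258,l[1]+150-196)
for i in(a,b): print(i[160:240:2,283].tolist()); print(i[230,250:320:2].tolist())
A=cv2.imread('pics/lift.png')[140:400,170:400];B=cv2.imread('pics/over.png')[140:400,170:400]; cv2.imwrite('pics/cmp.png',cv2.resize(np.hstack([A,B]),None,fx=1.7,fy=1.7))
```

```text
[ 0.45806789 -0.39415097  0.42205886] [ 3.14155818e+00 -2.51078048e-04  1.89721183e+00] 108.70223056682092 [-0.29228812  0.20675956 -1.53943827] 0.01245973873979575 [ 0.43  0.48  0.26  1.65 -0.14  1.03  1.07]
match 0.9770965576171875 0 -2
[158, 154, 102, 46, 52, 53, 54, 53, 52, 53, 52, 51, 50, 50, 42, 39, 49, 49, 48, 47, 47, 47, 47, 49, 76, 90, 97, 70, 57, 57, 57, 57, 57, 57, 57, 58, 58, 58, 58, 57]
[42, 41, 41, 43, 42, 53, 82, 92, 69, 56, 56, 57, 58, 57, 58, 57, 58, 58, 58, 59, 57, 57, 57, 57, 63, 93, 92, 69, 41, 42, 43, 42, 42, 42, 42]
[152, 128, 52, 48, 53, 52, 51, 52, 52, 50, 51, 49, 48, 43, 37, 45, 50, 49, 47, 47, 46, 45, 49, 76, 89, 95, 73, 58, 57, 58, 57, 57, 58, 58, 58, 58, 58, 58, 58, 58]
[40, 42, 41, 41, 41, 60, 85, 91, 62, 56, 55, 56, 58, 57, 58, 57, 57, 58, 57, 59, 58, 58, 57, 55, 68, 91, 81, 51, 39, 41, 40, 41, 40, 40, 41]
```

View pics/cmp.png

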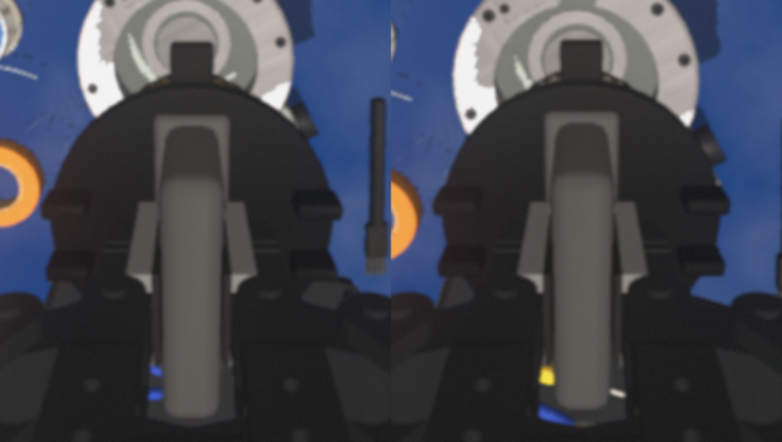

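Emit:
carry_out:
  targets:
    - [[-0.0056,-0.007,0.1],[0,0,0],0]
    - [[0,0,0.15],[0,0,0],0]
    - [[0,0,0.15],[0,0,0],0]
    - [[0,0,0.1],[0,0,0],0]
    - [[0,0,0.02],[0,0,0],0]
    - [[0,0,0],[0,0,0],0]

```text
clock: 21.55
position: [0.4569, -0.3965, 0.2927]
tool_rot: [3.141, 0.001, 1.897]
force: [-0.4, 0.2, -1.8]
grip_width: 0.0127
```

Emit:
carry_out:
  targets:
    - [[0,0,0.012],[0,0,0],0]
    - [[0,0,0.012],[0,0,0],0]
    - [[0,0,0.008],[0,0,0],0]
    - [[0,0,0],[0,0,0],0]

```text
clock: 22.05
position: [0.4566, -0.3965, 0.2837]
tool_rot: [-3.142, -0.0, 1.896]
force: [-0.7, -0.3, -1.9]
grip_width: 0.0129
```

Emit:
carry_out:
  targets:
    - [[0,0,0.012],[0,0,0],0]
    - [[0,0,0.012],[0,0,0],0]
    - [[0,0,0.008],[0,0,0],0]
    - [[0,0,0.008],[0,0,0],0]
    - [[0,0,0],[0,0,0],0]

```text
clock: 22.68
position: [0.4565, -0.3965, 0.2738]
tool_rot: [3.142, -0.0, 1.896]
force: [-1.8, 2.2, 3.6]
grip_width: 0.0127
```

Emit:
carry_out:
  targets:
    - [[0,0,0.01],[0,0,0],0]
    - [[0,0,0.008],[0,0,0],0]
    - [[0,0,0.008],[0,0,0],0]
    - [[0,0,0],[0,0,0],0]

```text
clock: 23.18
position: [0.4565, -0.3967, 0.269]
tool_rot: [3.141, 0.001, 1.896]
force: [-9.5, 8.6, 35.6]
grip_width: 0.0125
```

Emit:
carry_out:
  targets:
    - [[0,0,0],[0,0,0.048],0]
    - [[0,0,0],[0,0,0.048],0]
    - [[0,0,0],[0,0,0.048],0]
    - [[0,0,0],[0,0,0.048],0]
    - [[0,0,0],[0,0,0.048],0]
    - [[0,0,0],[0,0,0.048],0]
    - [[0,0,0],[0,0,0.048],0]
    - [[0,0,0],[0,0,0],0]

```text
clock: 24.18
position: [0.4576, -0.3968, 0.2689]
tool_rot: [3.138, -0.0, 0.839]
force: [0.9, 3.7, 25.6]
grip_width: 0.0129
```

Run:
```python
from h import *
s=bot.observe(); print(s['position'],s['tool_rot'],np.degrees(s['tool_rot'][2]),s['force'],s['moment'],s['grip_width'],s['qpos'].round(2))
```

```text
[ 0.45762785 -0.39680883  0.26886648] [ 3.13794891e+00 -4.37712594e-04  8.39445651e-01] 48.096692926116454 [ 0.88476224  3.73246762 25.61250736] [ 0.49280093 -0.08305138  0.1517597 ] 0.012865464179634405 [ 0.29  0.72  0.49  1.78 -0.48  0.76  0.3 ]
```

Emit:
carry_out:
  targets:
    - [[0,0,-0.01],[0,0,0],0]
    - [[0,0,-0.01],[0,0,0],0]
    - [[0,0,-0.006],[0,0,0],0]
    - [[0,0,0],[0,0,0],0]
    - [[0,0,0],[0,0,0],0.3]
    - [[0,0,0],[0,0,0],0.35]
    - [[0,0,0],[0,0,0],0.35]

```text
clock: 25.05
position: [0.4564, -0.3964, 0.2735]
tool_rot: [-3.141, 0.0, 0.841]
force: [-0.1, -0.1, 0.1]
grip_width: 0.0302
```

Emit:
carry_out:
  targets:
    - [[0,0,-0.1],[0,0,0],0.4]
    - [[0,0,-0.15],[0,0,0],0.4]
    - [[0,-0.06,-0.15],[0,0,0],0.4]
    - [[0,0,0],[0,0,0],0.4]

```text
clock: 25.55
position: [0.4451, -0.3866, 0.3761]
tool_rot: [3.138, -0.001, 0.841]
force: [0.5, -1.3, -0.7]
grip_width: 0.0342
```

Run:
```python
from h import *
s=bot.observe(); print(s['position'],s['tool_rot'],s['force'],s['grip_width'])
f=grab('wrist','home.png'); cv2.imwrite('pics/homez.png',cv2.resize(f['pixels'][80:300,120:460,::-1],None,fx=2.3,fy=2.3,interpolation=cv2.INTER_CUBIC))
```

```text
[ 0.4450837  -0.38658093  0.37606979] [ 3.13830241e+00 -9.11660380e-04  8.40540092e-01] [ 0.53870412 -1.32664784 -0.65583739] 0.034205194606739174
```

View pics/homez.png

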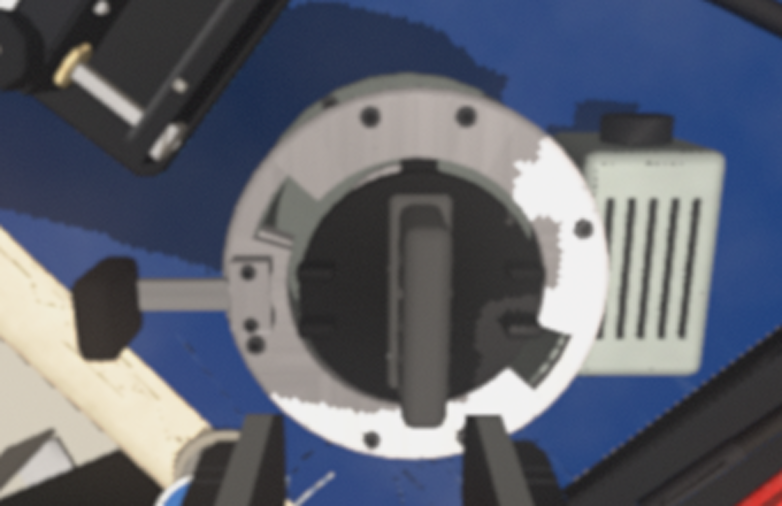

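Run:
```python
from h import *
plan((.3855,-.3327,.335,48.6,.03),(.3855,-.3327,.2755,None,.03))
```

```text
n=3 rot/row=[0.0002, -0.0001, -0.0008]
[0.0001, -0.1073, 0.0525]
n=2 rot/row=[0.0, 0.0, 0.0]
[0.0, -0.0, 0.119]
```

Emit:
carry_out:
  targets:
    - [[0,-0.107,0.052],[0,0,-0.001],0.4]
    - [[0,-0.107,0.052],[0,0,-0.001],0.4]
    - [[0,-0.107,0.052],[0,0,-0.001],0.4]
    - [[0,0,0.12],[0,0,0],0.4]
    - [[0,0,0.12],[0,0,0],0.4]
    - [[0,0,0],[0,0,0],0.4]

```text
clock: 26.35
position: [0.3848, -0.3328, 0.2727]
tool_rot: [-3.137, 0.001, 0.85]
force: [-0.1, 0.3, 0.1]
grip_width: 0.0345
```

Emit:
carry_out:
  targets:
    - [[0,0,0],[0,0,0],0]
    - [[0,0,0],[0,0,0],0]
    - [[0,0,0],[0,0,0],0]
    - [[0,0,0],[0,0,0],0]
  force: 25

```text
clock: 26.85
position: [0.3854, -0.3334, 0.2753]
tool_rot: [3.141, -0.0, 0.85]
force: [-3.3, -1.7, 7.0]
grip_width: 0.0115
```

Emit:
carry_out:
  targets:
    - [[0,0.022,0],[0,0,0],0]
    - [[0,0.022,0],[0,0,0],0]
    - [[0,0.022,0],[0,0,0],0]
    - [[0,0.022,0],[0,0,0],0]
    - [[0,0.01,0],[0,0,0],0]
    - [[0,0,0],[0,0,0],0]

```text
clock: 27.6
position: [0.4029, -0.349, 0.2751]
tool_rot: [-3.139, -0.0, 0.85]
force: [-12.0, 7.0, 18.3]
grip_width: 0.0113
```

Run:
```python
from h import *
s=bot.observe(); print(s['position'],s['force'],s['grip_width'])
ex=np.array([.751,-.660]); print('short of start by',-(s['position'][:2]-[.40278,-.34798])@ex,'force along',s['force'][:2]@ex)
```

```text
[ 0.40287161 -0.34901344  0.27512875] [-11.98258309   7.02540069  18.29193732] 0.011327470938773596
short of start by -0.0007508689393035284 force along -13.635684352989237
```

Emit:
carry_out:
  targets:
    - [[0,-0.004,0],[0,0,0],0.2]
    - [[0,0,0],[0,0,0],0.4]
    - [[0,0,0],[0,0,0],0.4]
    - [[0,0,-0.12],[0,0,0],0.4]
    - [[0,0.06,-0.16],[0,0,0],0.4]
    - [[0,0.06,-0.12],[0,0,0],0.4]
    - [[0,0,0],[0,0,0],0.4]

```text
clock: 28.48
position: [0.4264, -0.3691, 0.3765]
tool_rot: [3.138, -0.0, 0.851]
force: [-0.7, 0.1, -0.4]
grip_width: 0.0344
```

Run:
```python
from h import *
s=bot.observe(); print(s['clock'],s['position'],s['force'])
f=grab('wrist')['pixels']; g=grab('scene')['pixels']
cv2.imwrite('pics/fin.png',np.hstack([cv2.resize(f[80:300,100:460],(430,263)),cv2.resize(g[145:340,185:345],(216,263))])[:,:,::-1])
```

```text
28.475 [ 0.42643324 -0.36910376  0.37648532] [-0.72205247  0.11738643 -0.37367683]
```

View pics/fin.png

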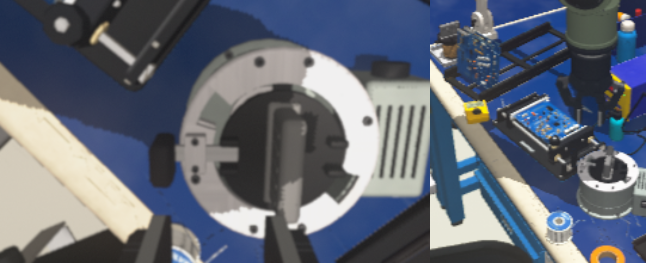

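```bash
python3 -c "
from workcell import job; print(job.job_done())"
```

```text
the job is handed in; nothing more can be done
None
```

The job is handed in, at about 28.5 s of the 72 s allowed; job_done gave no verdict. The catch was drawn, the spent cartridge went into the tray, the fresh one was locked home, and the catch was pushed back in.

**Final checks**
- **Catch:** drawn about 23 mm, then pushed back to its starting position within 1 mm, pressing on the end stop with about 14 N. The last wrist image shows the bolt between the ribs.
- **Fresh cartridge:** pushed down to the solid stop and turned about 60.5° clockwise. The handle bar lies within about 1° of the estimated home direction, and the last image shows it seated. I judged the height only from the arm's readings and that picture.
- **Spent cartridge:** the wrist image after release shows it upright in the tray. It is about 3–5 mm from the tray centre, going by two measurements of the tray that differed by about 4 mm.
- **Robot:** clear of everything, with about 0.8 N read at the wrist.
- **Bystanders:** nothing looked disturbed in the pictures, but I did not measure their positions again.

My first fit of the collar circle was wrong because it also picked up the pot's side, so I replaced it with hand-picked edge points. I viewed 14 pictures, four over the budget of 10.

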